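# Seat the filter crucible and hold the sliding board out over the beaker

## Robot

A 7-joint arm with a two-finger parallel gripper is mounted at the origin on a cart in front of the work surface, level with it; the furniture and walls round the work are solid. World frame = base frame: x ahead of the robot, y to its left, z up, the work surface at z = 0. Lengths are in m, angles in rad, forces in N, time in s.
With the tool pointing down it reaches from about 0.425 to 0.875 m from the base axis. Payload 4.7 kg.
Tool frame: the origin (TCP) lies at the very end of the fingers, on their centre line; the grasp point (between the pads) lies 19 mm behind it; z points along the fingers, y is the line along which they close (so a half turn about z gives the same grasp; the last joint's range is limited). The gripper opens to 87 mm and grips with 3 to 60 N. Pads are 19 mm wide; open, the fingers measure 117 mm over their backs; the gripper's body (75 mm by 190 mm) begins 51 mm behind the grasp point.
Start: joints at [1.285, 0.321, -0.07, 1.45, 0.023, 1.371, -0.057], TCP at [0.192, -0.621, 0.223] pointing down, gripper open.
Joint ranges: [-2.86, 2.86], [-0.3, 2.09], [-1.38, 1.24], [0.06, 2.45], [-1.56, 4.7], [0.09, 2.05], [-2.69, 2.69]. Speed limits (rad/s): [2.57, 2.57, 3.14, 3.14, 3.14, 3.14, 3.14].

## Interface

Orientations are given as a rotation vector (axis times angle).
In Python, from bench import ctrl, vision gives the robot as it stands.
- The arm moves only by the tool jog_arm, never from a script. Its argument "increments" is a list of rows, each an object of numbers: "tx", "ty", "tz": the shift along the tool's x, y, z in mm; "wx", "wy", "wz": the turn, a rotation vector about the tool's x, y, z in rad; "gripper": the opening, from 0 (shut) to 1 (fully open). In form: [{"tx": .., "ty": .., "tz": .., "wx": .., "wy": .., "wz": .., "gripper": ..}, ...]. A call has exactly 5 rows; each row is the pose to reach, as a shift and turn from the pose commanded when the call began, along the tool's axes at that moment; what a row does not reach only later rows make up. A row lasts 1/12 s, in which the tool goes at most 41.7 mm and 7.16 degrees, less where a joint would pass 70% of its speed; a pose out of reach is approached as far as the arm can. A call with a gripper value outside its range is refused whole. The fingers move at their own pace and stop on an object; "grip_force" is the grip in N (left out, the last holds). Time passes only in rows, so rows that repeat a pose let the fingers close, or fill a call up. It gives the time, the measured TCP pose, the force, the opening and the grip force at its end, in the units of the state.
- ctrl.get_state(): the state, without advancing time (a new reading comes with each control period).
- vision.get_image(name): name is "scene" or "side" or "wrist"; returns a dict with "color" (420x560x3 uint8, blue, green, red), "fx", "fy", "cx", "cy" (pixels), "extrinsics" (4x4, takes a point from world to camera coordinates). Camera axes: x right, y down, z forward; pixel columns grow to the right and rows downward; lengths in m; the calibration is good to about 2 mm. A picture is of the moment at which its call begins. There is no depth.
- ctrl.close_job(): hands the job in; it is judged then, once.
Trained networks look in the newest picture that a camera, given by its name, has taken for a name from the list of things; names that differ only in an ending like _2 or _b are one class to them, and where a whole thing is asked for, a point or a joint stands for the part that bears it (a point fixed in the world has none). Each returns a list of dicts, best first, with "conf" (0 to 1); they miss things now and then, are a little off and sometimes report something else, mostly with a low value. They report only what shows in the picture. A call takes as long as a camera call. They do not tell look-alikes from the thing itself.
- vision.spot_in(camera, thing): "bbox" ([left, top, right, bottom] in pixels, round what is visible of it).
The state is a dict: "time": time; "joint_positions": joint angles; "qd": joint speeds; "joint_torque": joint torques, N m; "position": TCP position; "tool_rot": TCP orientation; "ft_force": force on the tool from outside, world axes, zero at the start; "torque": the same for the moment, N m; "grip_width": opening from 0.0 (shut) to 1.0 (fully open); "grip_force": force on a finger pad.
Only numpy, scipy, OpenCV 4.12 (cv2) and the standard library are available. Lean on these libraries where they do the work, as an engineer would, in place of code of your own. Each camera call takes 0.05 s, during which the arm holds its last target. There are 200 camera calls.

## Task

Pick out the one porcelain crucible that fits the hole in the grey board (its narrow stem goes down through the hole and its collar rests on the board) and seat it fully there, leaving the other two crucibles where they stand. Then, without lifting the board off its stand, slide it outward until the crucible is centred over the empty glass beaker, which must not be moved. So far out the board would tip, so the program finishes while the gripper still holds the board, by the black grip at its rear, level on the stand.

Things in the scene. Friction and masses are not known exactly. Their poses are not given: they have to be found in the camera images.
- stand: fixed steel stand, 180 long x 112 wide, flat top 95 mm above the worktop, with two low rails (8 mm high, 7 mm thick, along the long sides) that guide the board. Origin: centre of its underside on the worktop. x axis: along the rails, outward (the way the board is to slide); z up. Its outer edge is at x = +90 mm
- board: loose grey board 280 x 90 x 12 mm, about 0.35 kg, on the stand between the rails (2 mm play each side). Origin: centre of its underside; x along its length, outward to the end with the hole; z up. Front overhang at the start 55 to 65 mm (stable; a push down over about 8 N at the hole tips it); with the crucible in, it tips from about 130 mm; over the beaker it is 145 to 180 mm
- hole (a point): centre of the board's round through hole (38 mm diameter), at the board's upper face; 30 mm from the front end, 110 mm outward of the board's centre
- grip (a point): centre of the top of the black upright grip fixed on the board's rear, 105 mm behind the board's centre; the grip is a block 18 mm (along the board) x 44 mm (across) and stands 36 mm above the board's upper face
- crucible_a: small white porcelain crucible, 34 mm diameter, 40 mm high: it would fall through the hole. Origin: centre of its foot; z up
- crucible_b: middle white porcelain crucible, the one that fits: 48 mm high; stem 24 mm diameter at the foot widening to 35 mm at 24 mm height, there a shoulder, and above it a straight collar of 42 mm diameter from 24 to 48 mm height, open on top; about 0.07 kg. Origin: centre of its foot; z up. Seated, its shoulder lies on the board and its foot is 12 mm below the board's underside
- crucible_c: large white porcelain crucible, 51 mm diameter, 57 mm high: too wide for the hole. Origin: centre of its foot; z up
- beaker: empty glass beaker, 56 mm diameter (62 with the spout), 70 mm high, standing loose on the worktop on the line along which the board slides, 205 to 240 mm outward of the stand's centre. Origin: on its underside, 3 mm off its middle toward the spout
- mouth (a point): centre of the beaker's open mouth, at its rim, 70 mm above the worktop; the crucible is to end with its centre above this point
There are look-alikes about, which are no part of the job. What is shaped like the crucible_b but purple is not meant.

How it is judged:
On the way:
1. the fitting crucible sits fully in the board's hole, let go, with the board not yet slid out (z of crucible_b in the frame of board between -0.016 and -0.009 m and horizontal distance between crucible_b and hole below 0.005 m and contact force between the fingers and crucible_b below 0.1 N and distance of board from where it was at the start of the episode below 0.025 m), for 0.2 s.
At the end, for the whole second after the job is handed in: Middle crucible seated in the hole (foot 9 to 16 mm below the board, within 5 mm of centre) and within 12 mm of the centre of the upright beaker (moved < 15 mm); board at rest, level within 0.05 rad, raised < 6 mm off the stand, gripper on its rear grip (within 30 mm, > 0.5 N) (z of crucible_b in the frame of board between -0.016 and -0.009 m and horizontal distance between crucible_b and hole below 0.005 m and horizontal distance between crucible_b and mouth below 0.012 m and angle between each of board, beaker's own z axis and vertical below 0.05 rad and z of board in the frame of stand between 0.09 and 0.101 m and contact force between the fingers and board above 0.5 N and contact force between board and stand above 0.2 N and contact force between beaker and crucible_b below 0.1 N and contact force between beaker and board below 0.1 N and horizontal distance between the grasp point and grip below 0.03 m and linear speed of board below 0.01 m/s and distance of beaker from where it was at the start of the episode below 0.015 m); the arm keeps its last pose, push and grip.
It fails at once if one of the other crucibles is moved by more than 20 mm (distance of any of crucible_a, crucible_c from where it was at the start of the episode above 0.02 m).
It fails at once if the beaker is moved by more than 20 mm (distance of beaker from where it was at the start of the episode above 0.02 m).
It fails at once if the board tips (more than 0.15 rad) (angle between board's own z axis and vertical above 0.15 rad).
It fails at once if the board is lifted off the stand by more than 12 mm (z of board in the frame of stand above 0.107 m).
It also fails if it takes over 48 s, if anything falls off the work surface, if the arm or the gripper's body presses on something with over 40 N, if the wrist force passes 120 N, or if a joint passes its speed limit or range.

## Working session

There is one attempt and no reset: what is moved stays moved. The work goes in short steps, Python scripts to look and compute and a tool call to move; the robot and the scene stay as the last step left them, time stands still between calls to the robot, and variables do not carry over. Pictures are saved under pics/ and viewed, at most 10 in all, crops included, and the job is handed in when it is done.

Besides the shell and the picture viewer there is one more tool, called after "Request:" as name(argument=value, ...) on one line, values as JSON. jog_arm: Moves the arm, as the interface text tells. Its arguments: {"type":"object","properties":{"increments":{"type":"array"},"grip_force":{"type":"number"}},"required":["increments"]}

```bash
mkdir -p pics; ls; cat > h.py <<'E'
import numpy as np, cv2
from bench import ctrl, vision
def ray(im,u,v):
    E=np.array(im["extrinsics"]);R=E[:3,:3];t=E[:3,3]
    d=R.T@np.array([(u-im["cx"])/im["fx"],(v-im["cy"])/im["fy"],1.]);return -R.T@t,d
def onz(im,u,v,z):
    o,d=ray(im,u,v);return o+d*(z-o[2])/d[2]
def proj(im,p):
    E=np.array(im["extrinsics"]);c=E[:3,:3]@np.array(p)+E[:3,3];return np.array([im["fx"]*c[0]/c[2]+im["cx"],im["fy"]*c[1]/c[2]+im["cy"]])
E
python3 - <<'E'
from h import *
np.set_printoptions(precision=3,suppress=True)
for n in ["scene","side"]:
    im=vision.get_image(n);cv2.imwrite(f"pics/{n}0.png",im["color"])
    print(n,ray(im,280,210))
    for t in ["stand","board","hole","grip","crucible_b","beaker","mouth"]:
        print(t,[(np.round(d["bbox"]),round(d["conf"],2)) for d in vision.spot_in(n,t)])
print(ctrl.get_state())
E
```

```text
pics
scene (array([-0.151,  0.396,  0.768]), array([ 0.655, -0.411, -0.634]))
stand [(array([196., 226., 268., 265.]), 0.64)]
board [(array([176., 201., 285., 241.]), 0.92), (array([294., 210., 316., 238.]), 0.17)]
hole [(array([177., 201., 291., 242.]), 0.82)]
grip [(array([176., 200., 283., 242.]), 0.97)]
crucible_b [(array([326., 174., 342., 196.]), 0.75), (array([176., 200., 282., 241.]), 0.6), (array([362., 213., 383., 232.]), 0.56), (array([338., 202., 352., 221.]), 0.5)]
beaker [(array([296., 211., 316., 244.]), 0.91)]
mouth [(array([294., 211., 314., 239.]), 0.92), (array([174., 201., 287., 243.]), 0.28)]
side (array([ 0.527, -0.798,  0.638]), array([-0.001,  0.843, -0.539]))
stand [(array([271., 190., 327., 249.]), 0.87)]
board [(array([262., 168., 328., 235.]), 0.64)]
hole [(array([263., 169., 328., 232.]), 0.88)]
grip [(array([270., 190., 326., 249.]), 0.64), (array([265., 169., 330., 232.]), 0.58), (array([262., 247., 286., 285.]), 0.23)]
crucible_b [(array([260., 301., 278., 328.]), 0.8), (array([316., 314., 344., 350.]), 0.75), (array([271., 332., 294., 358.]), 0.64)]
beaker [(array([259., 247., 284., 281.]), 0.86)]
mouth [(array([263., 245., 285., 285.]), 0.59)]
{'time': 0.8, 'joint_positions': array([ 1.285,  0.321, -0.07 ,  1.45 ,  0.023,  1.371, -0.057]), 'qd': array([ 0.   , -0.001,  0.   ,  0.001,  0.   , -0.002, -0.001]), 'joint_torque': array([  0.   , -49.104,  -0.403, -31.276,  -0.064,   0.034,   0.   ]), 'position': array([ 0.192, -0.621,  0.223]), 'tool_rot': array([ 3.106,  0.469, -0.   ]), 'ft_force': array([ 0.253,  0.218, -0.638]), 'torque': array([-0.024, -0.022,  0.022]), 'grip_force': 0.0, 'grip_width': 1.0001591511735612}
```

```bash
python3 - <<'E'
import cv2,numpy as np
a=cv2.imread("pics/scene0.png")[160:280,160:400];b=cv2.imread("pics/side0.png")[150:370,200:400]
cv2.imwrite("pics/a.png",cv2.resize(a,None,fx=3.3,fy=3.3,interpolation=cv2.INTER_CUBIC))
cv2.imwrite("pics/b.png",cv2.resize(b,None,fx=2.7,fy=2.7,interpolation=cv2.INTER_CUBIC))
E
```

```text
(no output)
```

View pics/a.png

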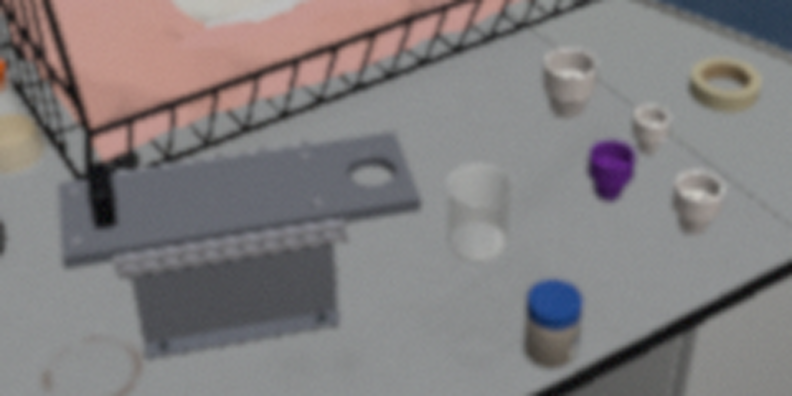

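View pics/b.png

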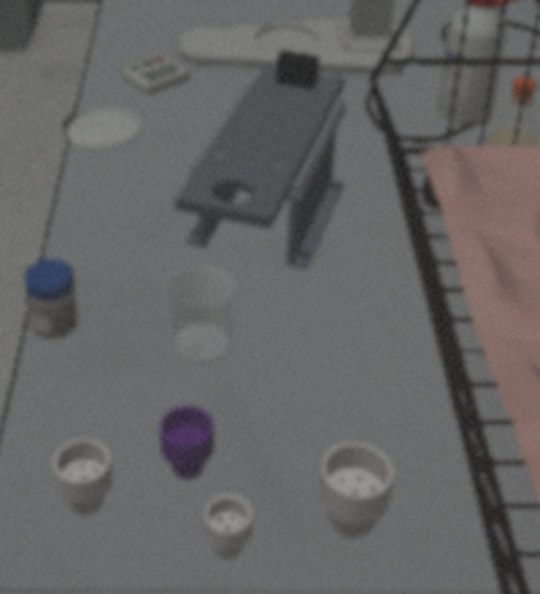

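```bash
python3 - <<'E'
from h import *
np.set_printoptions(precision=4,suppress=True)
S=vision.get_image("scene");D=vision.get_image("side")
f=lambda p:(160+p[0]/3.3,160+p[1]/3.3); g=lambda p:(200+p[0]/2.7,150+p[1]/2.7)
pts={"b rim":(.048,(700,186),(83,462)),"b foot":(0,(695,226),(86,508)),"a rim":(.04,(652,119),(229,513)),"c rim":(.057,(571,63),(357,466)),"purple":(.048,(612,155),(188,424)),"hole":(.107,(373,172),(234,192)),"grip":(.143,(101,168),(297,58)),"mouth":(.07,(478,177),(204,283)),
"FL":(.107,(395,135),(343,80)),"FR":(.107,(418,205),(268,220)),"RR":(.107,(66,258),(180,205)),"RL":(.107,(62,185),(180,205))}
for k,(z,p,q) in pts.items(): print(k,onz(S,*f(p),z),onz(D,*g(q),z))
print(S["fx"],D["fx"])
E
```

```text
b rim [ 0.4243 -0.2759  0.048 ] [ 0.4297 -0.2812  0.048 ]
b foot [ 0.4241 -0.2789  0.    ] [ 0.4289 -0.2837  0.    ]
a rim [ 0.527  -0.3129  0.04  ] [ 0.5361 -0.3195  0.04  ]
c rim [ 0.6218 -0.2906  0.057 ] [ 0.6278 -0.2914  0.057 ]
purple [ 0.4989 -0.2399  0.048 ] [ 0.5054 -0.2435  0.048 ]
hole [ 0.5342 -0.012   0.107 ] [ 0.5424 -0.0165  0.107 ]
grip [0.6159 0.1838 0.143 ] [0.6103 0.1809 0.143 ]
mouth [ 0.5181 -0.1062  0.07  ] [ 0.5159 -0.1017  0.07  ]
FL [ 0.5655 -0.0531  0.107 ] [0.6629 0.1999 0.107 ]
FR [ 0.4804 -0.0203  0.107 ] [ 0.5716 -0.0599  0.107 ]
RR [0.5743 0.235  0.107 ] [ 0.4938 -0.0375  0.107 ]
RL [0.657  0.2063 0.107 ] [ 0.4938 -0.0375  0.107 ]
387.22787633664524 384.26231770926717
```

Request:
jog_arm(increments=[{"tx":33,"ty":-26},{"tx":65,"ty":-51},{"tx":98,"ty":-77},{"tx":130,"ty":-103},{"tx":163,"ty":-128}])

```text
validation failed for argument at $.in...
```

```bash
python3 - <<'E'
import cv2,numpy as np
a=cv2.imread("pics/scene0.png");b=cv2.imread("pics/side0.png")[60:360,150:550]
cv2.imwrite("pics/c.png",np.hstack([cv2.resize(a[60:360,100:400],(400,400)),cv2.resize(b,(400,300))[:300] if 0 else cv2.copyMakeBorder(b,0,100,0,0,0)]))
E
```

```text
(no output)
```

View pics/c.png

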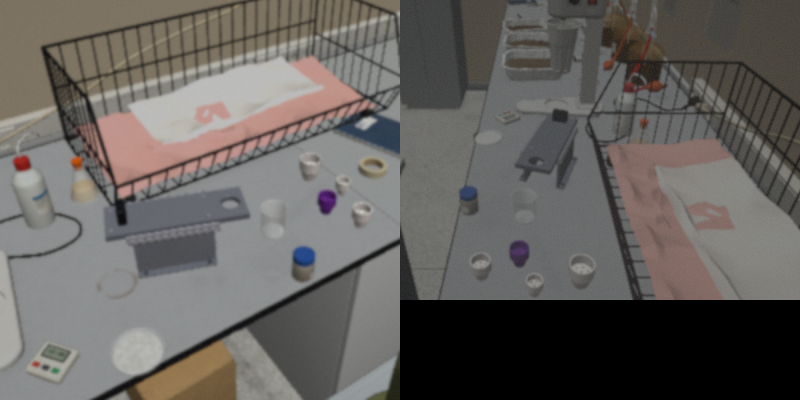

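Request:
jog_arm(increments=[{"tx":33,"ty":-26,"tz":0,"wx":0,"wy":0,"wz":0,"gripper":1},{"tx":65,"ty":-51,"tz":0,"wx":0,"wy":0,"wz":0,"gripper":1},{"tx":98,"ty":-77,"tz":0,"wx":0,"wy":0,"wz":0,"gripper":1},{"tx":130,"ty":-103,"tz":0,"wx":0,"wy":0,"wz":0,"gripper":1},{"tx":163,"ty":-128,"tz":0,"wx":0,"wy":0,"wz":0,"gripper":1}])

```text
time: 1.32
position: [0.3106, -0.4488, 0.2228]
tool_rot: [3.106, 0.468, -0.0]
ft_force: [0.5, -0.5, 0.8]
grip_width: 1.0
grip_force: 0.0
```

Request:
jog_arm(increments=[{"tx":33,"ty":-26,"tz":0,"wx":0,"wy":0,"wz":0,"gripper":1},{"tx":65,"ty":-51,"tz":0,"wx":0,"wy":0,"wz":0,"gripper":1},{"tx":98,"ty":-77,"tz":0,"wx":0,"wy":0,"wz":0,"gripper":0.8},{"tx":130,"ty":-103,"tz":10,"wx":0,"wy":0,"wz":0,"gripper":0.8},{"tx":162,"ty":-129,"tz":20,"wx":0,"wy":0,"wz":0,"gripper":0.8}])

```text
time: 1.73
position: [0.4269, -0.2795, 0.2038]
tool_rot: [3.104, 0.469, 0.003]
ft_force: [1.0, -0.4, -0.3]
grip_width: 0.86
grip_force: 0.0
```

```bash
python3 - <<'E'
from h import *
np.set_printoptions(precision=4,suppress=True)
im=vision.get_image("wrist");cv2.imwrite("pics/w1.png",im["color"])
print(ctrl.get_state()["position"],ctrl.get_state()["time"],ray(im,280,210),im["fx"])
for d in vision.spot_in("wrist","crucible_b"):
    x=d["bbox"];print(np.round(x),round(d["conf"],2),onz(im,(x[0]+x[2])/2,(x[1]+x[3])/2,.04))
print(proj(im,(.427,-.279,.048)))
E
```

```text
[ 0.4314 -0.2695  0.2016] 1.7833 (array([ 0.505 , -0.2546,  0.3658]), array([-0.2875, -0.0837, -0.9541])) 295.5542795027519
[332.  86. 364. 121.] 0.93 [ 0.5384 -0.3169  0.04  ]
[262. 168. 298. 211.] 0.8 [ 0.4298 -0.2759  0.04  ]
[328.   0. 392.  36.] 0.58 [ 0.6143 -0.3001  0.04  ]
[249.  92. 292. 131.] 0.57 [ 0.5069 -0.2423  0.04  ]
[281.7047 194.5076]
```

View pics/w1.png

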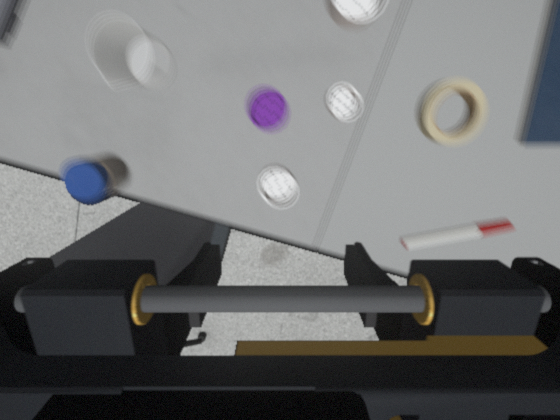

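```bash
python3 - <<'E'
from h import *
np.set_printoptions(precision=4,suppress=True)
im=vision.get_image("wrist");im=vision.get_image("wrist");cv2.imwrite("pics/w2.png",im["color"])
s=ctrl.get_state();print(s["position"],s["tool_rot"],s["time"])
hsv=cv2.cvtColor(cv2.GaussianBlur(im["color"],(3,3),0),cv2.COLOR_BGR2GRAY)
for d in vision.spot_in("wrist","crucible_b"):
    x=d["bbox"];print(np.round(x),round(d["conf"],2))
c=cv2.resize(im["color"][140:240,220:340],None,fx=5,fy=5,interpolation=cv2.INTER_CUBIC);cv2.imwrite("pics/w2c.png",c)
E
```

```text
[ 0.426 -0.28   0.203] [ 3.1052  0.4743 -0.0008] 1.9333
[332.   0. 396.  35.] 0.75
[265. 170. 304. 209.] 0.68
[254.  92. 295. 132.] 0.67
[335.  90. 368. 126.] 0.61
```

View pics/w2c.png

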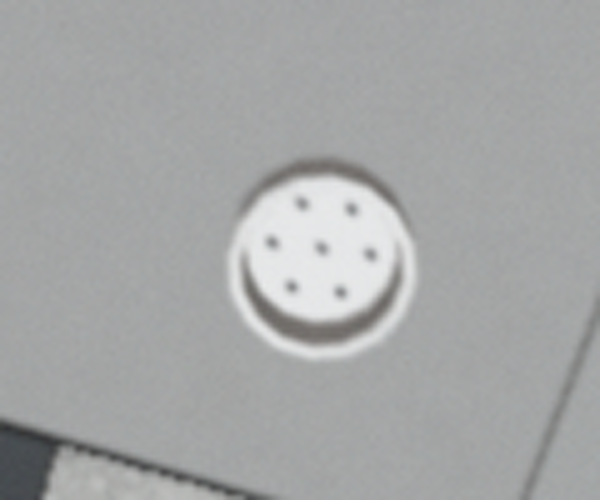

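```bash
python3 - <<'E'
from h import *
np.set_printoptions(precision=4,suppress=True)
im=vision.get_image("wrist")
s=ctrl.get_state();print(s["position"],s["tool_rot"],s["time"])
print(onz(im,284.6,193,.048), proj(im,(.427,-.279+.021,.048))-proj(im,(.427,-.279-.021,.048)))
E
```

```text
[ 0.4248 -0.2824  0.2032] [ 3.1059  0.4662 -0.0005] 2.0333
[ 0.4278 -0.2834  0.048 ] [-36.3535 -10.9199]
```

Request:
jog_arm(increments=[{"tx":1,"ty":3,"tz":35,"wx":0,"wy":0,"wz":0,"gripper":0.8},{"tx":1,"ty":3,"tz":75,"wx":0,"wy":0,"wz":0,"gripper":0.8},{"tx":1,"ty":3,"tz":110,"wx":0,"wy":0,"wz":0,"gripper":0.8},{"tx":1,"ty":3,"tz":145,"wx":0,"wy":0,"wz":0,"gripper":0.8},{"tx":1,"ty":3,"tz":173,"wx":0,"wy":0,"wz":0,"gripper":0.8}], grip_force=10)

```text
time: 2.45
position: [0.4253, -0.2852, 0.0277]
tool_rot: [-3.107, -0.463, 0.003]
ft_force: [0.1, -1.1, 0.3]
grip_width: 0.798
grip_force: 0.0
```

Request:
jog_arm(increments=[{"tx":0,"ty":0,"tz":0,"wx":0,"wy":0,"wz":0,"gripper":0.8},{"tx":0,"ty":0,"tz":0,"wx":0,"wy":0,"wz":0,"gripper":0.8},{"tx":0,"ty":0,"tz":0,"wx":0,"wy":0,"wz":0,"gripper":0.6},{"tx":0,"ty":0,"tz":0,"wx":0,"wy":0,"wz":0,"gripper":0.5},{"tx":0,"ty":0,"tz":0,"wx":0,"wy":0,"wz":0,"gripper":0.4}])

```text
time: 2.87
position: [0.4288, -0.285, 0.0322]
tool_rot: [3.103, 0.468, 0.004]
ft_force: [0.2, 0.3, -0.2]
grip_width: 0.651
grip_force: 0.0
```

Request:
jog_arm(increments=[{"tx":0,"ty":0,"tz":0,"wx":0,"wy":0,"wz":0,"gripper":0.3},{"tx":0,"ty":0,"tz":0,"wx":0,"wy":0,"wz":0,"gripper":0.3},{"tx":0,"ty":0,"tz":0,"wx":0,"wy":0,"wz":0,"gripper":0.3},{"tx":0,"ty":0,"tz":0,"wx":0,"wy":0,"wz":0,"gripper":0.3},{"tx":0,"ty":0,"tz":0,"wx":0,"wy":0,"wz":0,"gripper":0.3}])

```text
time: 3.28
position: [0.4279, -0.2839, 0.0307]
tool_rot: [3.105, 0.469, 0.001]
ft_force: [-1.7, 0.6, 5.7]
grip_width: 0.48
grip_force: 10.0
```

Request:
jog_arm(increments=[{"tx":0,"ty":0,"tz":-25,"wx":0,"wy":0,"wz":0,"gripper":0.3},{"tx":0,"ty":0,"tz":-60,"wx":0,"wy":0,"wz":0,"gripper":0.3},{"tx":0,"ty":0,"tz":-100,"wx":0,"wy":0,"wz":0,"gripper":0.3},{"tx":8,"ty":-16,"tz":-135,"wx":0,"wy":0,"wz":0,"gripper":0.3},{"tx":18,"ty":-36,"tz":-165,"wx":0,"wy":0,"wz":0,"gripper":0.3}])

```text
time: 3.7
position: [0.4337, -0.2453, 0.1971]
tool_rot: [3.106, 0.463, 0.001]
ft_force: [0.9, -0.9, -0.7]
grip_width: 0.48
grip_force: 10.0
```

Request:
jog_arm(increments=[{"tx":16,"ty":-35,"tz":-12,"wx":0,"wy":0,"wz":0,"gripper":0.3},{"tx":33,"ty":-72,"tz":-25,"wx":0,"wy":0,"wz":0,"gripper":0.3},{"tx":50,"ty":-109,"tz":-30,"wx":0,"wy":0,"wz":0,"gripper":0.3},{"tx":68,"ty":-146,"tz":-30,"wx":0,"wy":0,"wz":0,"gripper":0.3},{"tx":86,"ty":-183,"tz":-30,"wx":0,"wy":0,"wz":0,"gripper":0.3}])

```text
time: 4.12
position: [0.462, -0.0418, 0.2253]
tool_rot: [3.105, 0.468, 0.001]
ft_force: [0.9, -0.7, -0.9]
grip_width: 0.481
grip_force: 10.0
```

Request:
jog_arm(increments=[{"tx":0,"ty":0,"tz":0,"wx":0,"wy":0,"wz":0,"gripper":0.3},{"tx":0,"ty":0,"tz":0,"wx":0,"wy":0,"wz":0,"gripper":0.3},{"tx":0,"ty":0,"tz":0,"wx":0,"wy":0,"wz":0,"gripper":0.3},{"tx":0,"ty":0,"tz":0,"wx":0,"wy":0,"wz":0,"gripper":0.3},{"tx":0,"ty":0,"tz":0,"wx":0,"wy":0,"wz":0,"gripper":0.3}])

```text
time: 4.53
position: [0.4617, -0.0453, 0.2246]
tool_rot: [-3.107, -0.464, 0.001]
ft_force: [1.5, 0.2, -0.3]
grip_width: 0.485
grip_force: 10.0
```

```bash
python3 - <<'E'
from h import *
np.set_printoptions(precision=4,suppress=True)
im=vision.get_image("wrist");cv2.imwrite("pics/w3.png",im["color"])
s=ctrl.get_state();print(s["position"],s["tool_rot"],s["time"],s["grip_width"],s["grip_force"])
import pickle;pickle.dump(im,open("w3.pkl","wb"))
E
```

```text
[ 0.4618 -0.0451  0.2247] [-3.1068 -0.4647  0.001 ] 4.5833 0.4793462184451301 9.98280127351677
```

View pics/w3.png

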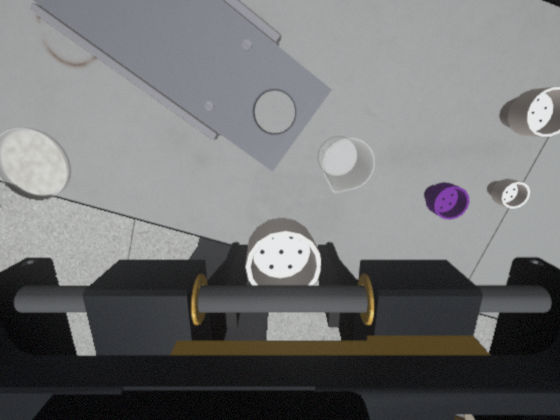

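```bash
python3 - <<'E'
from h import *
import pickle
np.set_printoptions(precision=4,suppress=True)
im=pickle.load(open("w3.pkl","rb"));g=cv2.cvtColor(im["color"],cv2.COLOR_BGR2GRAY)
roi=cv2.GaussianBlur(g[80:145,240:310],(3,3),0)
t,m=cv2.threshold(roi,0,255,cv2.THRESH_OTSU);print(t)
n,l,st,c=cv2.connectedComponentsWithStats(m);k=l[31,35];print(k,st[k])
cs,_=cv2.findContours((l==k).astype(np.uint8),cv2.RETR_EXTERNAL,cv2.CHAIN_APPROX_NONE)
e=cv2.fitEllipse(cv2.convexHull(max(cs,key=len)));print(e)
u,v=e[0][0]+240,e[0][1]+80
print("hole",onz(im,u,v,.107),onz(im,275,111,.107))
print("radii",np.linalg.norm(onz(im,254,111,.107)-onz(im,296,111,.107)))
A=onz(im,331,91,.107);B=onz(im,273,170,.107);print("front",A,B,np.linalg.norm(A-B))
print("mouth",onz(im,349,163,.07),"base",onz(im,340,157,.0))
print("held",onz(im,284,259,.2422))
S=vision.get_image("scene");D=vision.get_image("side")
cv2.imwrite("pics/wc.png",np.hstack([cv2.resize(im["color"][60:210,230:400],None,fx=2.4,fy=2.4,interpolation=cv2.INTER_CUBIC),cv2.resize(im["color"][200:300,235:335],(360,360),interpolation=cv2.INTER_CUBIC)]))
E
```

```text
150.0
1 [  16   12   38   40 1224]
((34.473541259765625, 31.319738388061523), (38.14326858520508, 40.53668212890625), 177.30006408691406)
hole [ 0.5428 -0.0129  0.107 ] [ 0.5431 -0.0133  0.107 ]
radii 0.03769459108778232
front [ 0.5736 -0.0557  0.107 ] [ 0.4915 -0.0267  0.107 ] 0.08703611788542728
mouth [ 0.5161 -0.1031  0.07  ] base [ 0.5146 -0.1073  0.    ]
held [ 0.4706 -0.0433  0.2422]
```

View pics/wc.png

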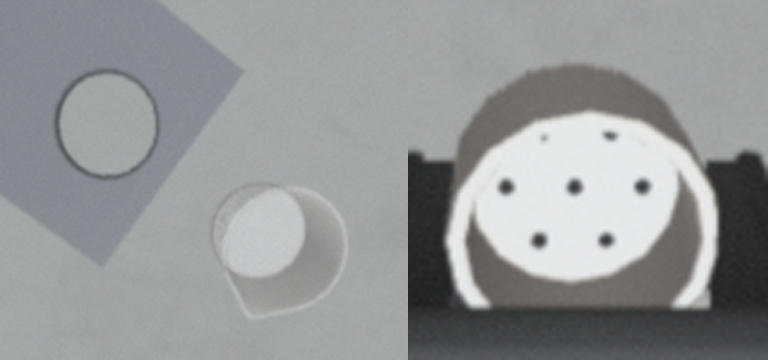

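```bash
python3 - <<'E'
from h import *
import pickle
from scipy.optimize import least_squares
np.set_printoptions(precision=4,suppress=True)
im=pickle.load(open("w3.pkl","rb"))
a=np.linspace(0,2*np.pi,181)
def ext(x,y,z,r):
    P=np.array([proj(im,(x+r*np.cos(t),y+r*np.sin(t),z)) for t in a]);return P[:,0].min(),P[:,0].max(),P[:,1].min()
for z in (.240,.2422,.244):
    r=least_squares(lambda q:(np.array(ext(q[0],q[1],z,.021))-[245.8,320.8,231.1])/[1,1,1],[.465,-.045],x_scale=.01,diff_step=1e-3);print(z,r.x,r.fun)
r=least_squares(lambda q:(np.array(ext(q[0],q[1],q[2],.021))-[245.8,320.8,231.1]),[.465,-.045,.242],x_scale=.01,diff_step=1e-3);print(r.x)
print("hole",onz(im,274.8,111.5,.107),"TCP here .4618 -.0451")
E
```

```text
0.24 [ 0.465  -0.0447] [-0.531   0.531   0.0421]
0.2422 [ 0.4658 -0.0444] [-1.088   1.0879  0.0874]
0.244 [ 0.4664 -0.0442] [-1.5559  1.5558  0.1265]
[ 0.4642 -0.0449  0.2378]
hole [ 0.5427 -0.0133  0.107 ] TCP here .4618 -.0451
```

Request:
jog_arm(increments=[{"tx":30,"ty":-3,"tz":0,"wx":0,"wy":0,"wz":0,"gripper":0.3},{"tx":60,"ty":-5,"tz":0,"wx":0,"wy":0,"wz":0,"gripper":0.3},{"tx":85,"ty":-7,"tz":20,"wx":0,"wy":0,"wz":0,"gripper":0.3},{"tx":85,"ty":-7,"tz":50,"wx":0,"wy":0,"wz":0,"gripper":0.3},{"tx":85,"ty":-7,"tz":72,"wx":0,"wy":0,"wz":0,"gripper":0.3}])

```text
time: 5.1
position: [0.5418, -0.0113, 0.151]
tool_rot: [-3.104, -0.47, 0.001]
ft_force: [-0.7, -1.0, -1.4]
grip_width: 0.48
grip_force: 9.8
```

Request:
jog_arm(increments=[{"tx":0,"ty":0,"tz":0,"wx":0,"wy":0,"wz":0,"gripper":0.3},{"tx":0,"ty":0,"tz":0,"wx":0,"wy":0,"wz":0,"gripper":0.3},{"tx":0,"ty":0,"tz":4,"wx":0,"wy":0,"wz":0,"gripper":0.3},{"tx":0,"ty":0,"tz":8,"wx":0,"wy":0,"wz":0,"gripper":0.3},{"tx":0,"ty":0,"tz":12,"wx":0,"wy":0,"wz":0,"gripper":0.3}])

```text
time: 5.52
position: [0.5422, -0.0122, 0.1423]
tool_rot: [3.105, 0.468, 0.004]
ft_force: [-0.2, -0.6, -0.3]
grip_width: 0.478
grip_force: 9.8
```

```bash
python3 - <<'E'
from h import *
import pickle
np.set_printoptions(precision=4,suppress=True)
s=ctrl.get_state();print(s["position"],s["tool_rot"],s["time"],s["ft_force"])
o=[]
for n,p in (("scene",(.5425,-.0133,.12)),("side",(.5425,-.0133,.12))):
    im=vision.get_image(n);pickle.dump(im,open(n+"4.pkl","wb"));u,v=proj(im,p).astype(int)
    o.append(cv2.resize(im["color"][v-30:v+30,u-32:u+32],(384,360),interpolation=cv2.INTER_CUBIC))
cv2.imwrite("pics/s4.png",np.hstack(o))
E
```

```text
[ 0.5422 -0.0122  0.1423] [3.1052 0.468  0.0043] 5.5167 [-0.1934 -0.5514 -0.282 ]
```

View pics/s4.png

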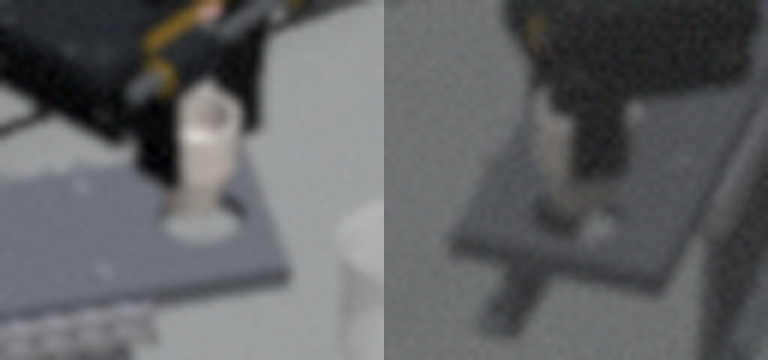

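Request:
jog_arm(increments=[{"tx":0,"ty":0,"tz":5,"wx":0,"wy":0,"wz":0,"gripper":0.3},{"tx":0,"ty":0,"tz":9,"wx":0,"wy":0,"wz":0,"gripper":0.3},{"tx":0,"ty":0,"tz":13,"wx":0,"wy":0,"wz":0,"gripper":0.3},{"tx":0,"ty":0,"tz":17,"wx":0,"wy":0,"wz":0,"gripper":0.3},{"tx":0,"ty":0,"tz":19,"wx":0,"wy":0,"wz":0,"gripper":0.3}])

```text
time: 6.03
position: [0.5408, -0.0119, 0.1211]
tool_rot: [-3.106, -0.469, 0.002]
ft_force: [0.3, -0.1, -0.8]
grip_width: 0.481
grip_force: 9.8
```

Request:
jog_arm(increments=[{"tx":0,"ty":0,"tz":1,"wx":0,"wy":0,"wz":0,"gripper":0.3},{"tx":0,"ty":0,"tz":2,"wx":0,"wy":0,"wz":0,"gripper":0.3},{"tx":0,"ty":0,"tz":3,"wx":0,"wy":0,"wz":0,"gripper":0.3},{"tx":0,"ty":0,"tz":4,"wx":0,"wy":0,"wz":0,"gripper":0.3},{"tx":0,"ty":0,"tz":4,"wx":0,"wy":0,"wz":0,"gripper":0.3}])

```text
time: 6.45
position: [0.5411, -0.0124, 0.118]
tool_rot: [3.106, 0.468, -0.001]
ft_force: [-1.6, -2.4, 0.4]
grip_width: 0.473
grip_force: 9.9
```

Request:
jog_arm(increments=[{"tx":-1,"ty":1,"tz":0,"wx":0,"wy":0,"wz":0,"gripper":0.3},{"tx":-1,"ty":1.5,"tz":0,"wx":0,"wy":0,"wz":0,"gripper":0.3},{"tx":-1,"ty":1.5,"tz":1,"wx":0,"wy":0,"wz":0,"gripper":0.3},{"tx":-1,"ty":1.5,"tz":2,"wx":0,"wy":0,"wz":0,"gripper":0.3},{"tx":-1,"ty":1.5,"tz":2,"wx":0,"wy":0,"wz":0,"gripper":0.3}])

```text
time: 6.87
position: [0.5406, -0.0134, 0.1157]
tool_rot: [-3.106, -0.469, 0.0]
ft_force: [-0.3, -0.2, -0.3]
grip_width: 0.478
grip_force: 9.8
```

Request:
jog_arm(increments=[{"tx":0,"ty":0,"tz":0.5,"wx":0,"wy":0,"wz":0,"gripper":0.3},{"tx":0,"ty":0,"tz":1,"wx":0,"wy":0,"wz":0,"gripper":0.3},{"tx":0,"ty":0,"tz":1.5,"wx":0,"wy":0,"wz":0,"gripper":0.3},{"tx":0,"ty":0,"tz":1.5,"wx":0,"wy":0,"wz":0,"gripper":0.3},{"tx":0,"ty":0,"tz":1.5,"wx":0,"wy":0,"wz":0,"gripper":0.3}])

```text
time: 7.28
position: [0.5407, -0.0135, 0.1147]
tool_rot: [3.106, 0.469, 0.0]
ft_force: [-1.7, 0.2, 2.4]
grip_width: 0.475
grip_force: 9.9
```

Request:
jog_arm(increments=[{"tx":0,"ty":0,"tz":0,"wx":0,"wy":0,"wz":0,"gripper":0.5},{"tx":0,"ty":0,"tz":0,"wx":0,"wy":0,"wz":0,"gripper":0.52},{"tx":0,"ty":0,"tz":0,"wx":0,"wy":0,"wz":0,"gripper":0.6},{"tx":0,"ty":0,"tz":0,"wx":0,"wy":0,"wz":0,"gripper":0.7},{"tx":0,"ty":0,"tz":0,"wx":0,"wy":0,"wz":0,"gripper":0.7}])

```text
time: 7.7
position: [0.5407, -0.0136, 0.1144]
tool_rot: [-3.106, -0.469, 0.0]
ft_force: [-0.2, -0.7, 1.2]
grip_width: 0.652
grip_force: 0.0
```

Request:
jog_arm(increments=[{"tx":0,"ty":0,"tz":-15,"wx":0,"wy":0,"wz":0,"gripper":0.7},{"tx":0,"ty":0,"tz":-45,"wx":0,"wy":0,"wz":0,"gripper":0.7},{"tx":-20,"ty":0,"tz":-80,"wx":0,"wy":0,"wz":0,"gripper":0.7},{"tx":-55,"ty":0,"tz":-100,"wx":0,"wy":0,"wz":0,"gripper":0.7},{"tx":-70,"ty":0,"tz":-110,"wx":0,"wy":0,"wz":0,"gripper":0.7}])

```text
time: 8.12
position: [0.473, -0.0348, 0.2273]
tool_rot: [3.104, 0.469, 0.004]
ft_force: [0.4, -0.5, 0.3]
grip_width: 0.698
grip_force: 0.0
```

Request:
jog_arm(increments=[{"tx":0,"ty":0,"tz":0,"wx":0,"wy":0,"wz":0,"gripper":0.7},{"tx":0,"ty":0,"tz":0,"wx":0,"wy":0,"wz":0,"gripper":0.7},{"tx":0,"ty":0,"tz":0,"wx":0,"wy":0,"wz":0,"gripper":0.7},{"tx":0,"ty":0,"tz":0,"wx":0,"wy":0,"wz":0,"gripper":0.7},{"tx":0,"ty":0,"tz":0,"wx":0,"wy":0,"wz":0,"gripper":0.7}])

```text
time: 8.53
position: [0.4739, -0.0336, 0.2233]
tool_rot: [-3.104, -0.471, 0.002]
ft_force: [0.4, 0.2, 0.3]
grip_width: 0.704
grip_force: 0.0
```

```bash
python3 - <<'E'
from h import *
import pickle
np.set_printoptions(precision=4,suppress=True)
s=ctrl.get_state();print(s["position"],s["tool_rot"],s["time"],s["ft_force"])
im=vision.get_image("wrist");pickle.dump(im,open("w5.pkl","wb"))
S=vision.get_image("scene");u,v=proj(S,(.5425,-.0133,.12)).astype(int)
cv2.imwrite("pics/w5.png",np.hstack([cv2.resize(im["color"][0:300],None,fx=.85,fy=.85),cv2.resize(S["color"][v-30:v+30,u-38:u+32],(300,255),interpolation=cv2.INTER_CUBIC)]))
E
```

```text
[ 0.4739 -0.0336  0.2233] [-3.1045 -0.4708  0.0024] 8.5333 [0.3609 0.1906 0.2985]
```

View pics/w5.png

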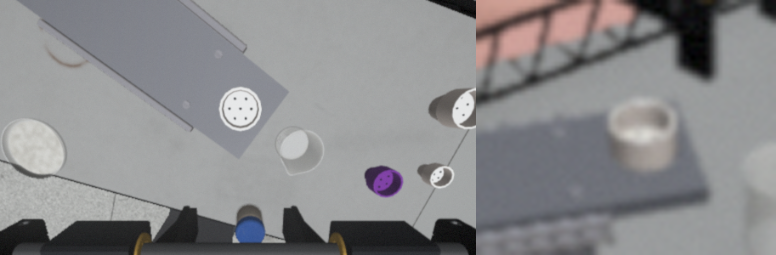

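```bash
python3 - <<'E'
from h import *
import pickle
np.set_printoptions(precision=4,suppress=True)
im=pickle.load(open("w5.pkl","rb"));g=cv2.cvtColor(im["color"],cv2.COLOR_BGR2GRAY)
S=pickle.load(open("scene4.pkl","rb"));D=pickle.load(open("side4.pkl","rb"))
t=[(240.5,109),(288,92),(240,158)]
for n,p,z in (("rim",t[0],.131),("A",t[1],.107),("B",t[2],.107),("edge1",(193,130),.103),("edge2",(41,22),.103),("cot",(430,0),.0),("cot",(430,0),.1),("mouth",(301,149.5),.07)): print(n,onz(im,p[0]/.85,p[1]/.85,z))
print("bottom corner",onz(S,188.5,210,0),onz(D,355,220,0))
for y in(0.0,.1,.2,.3):
  for z in(0,.1,.2): print(y,z,proj(S,(.7,y,z)),proj(D,(.7,y,z)))
print(proj(D,(.69,.16,.3)),proj(S,(.69,.16,.3)))
print("camera rel", ray(im,280,210)[0])
# board side edges: mask of bluish grey
hsv=cv2.cvtColor(im["color"],cv2.COLOR_BGR2HSV);print(hsv[60,150],hsv[100,450],hsv[30,270])
E
```

```text
rim [ 0.5438 -0.0121  0.131 ]
A [ 0.5742 -0.0548  0.107 ]
B [ 0.4917 -0.0277  0.107 ]
edge1 [0.5057 0.0313 0.103 ]
edge2 [0.5635 0.2003 0.103 ]
cot [ 0.7452 -0.2102  0.    ]
cot [ 0.6952 -0.158   0.1   ]
mouth [ 0.5171 -0.1009  0.07  ]
bottom corner [0.799 0.139 0.   ] [0.7482 0.148  0.    ]
0.0 0 [242.4795 211.422 ] [345.689  251.2654]
0.0 0.1 [240.1249 185.3504] [349.5917 219.9527]
0.0 0.2 [237.4948 156.2281] [353.9733 184.7966]
0.1 0 [213.2091 222.9699] [340.8182 229.3317]
0.1 0.1 [209.0909 196.6025] [344.1509 199.3445]
0.1 0.2 [204.4719 167.0297] [347.8583 165.9863]
0.2 0 [181.8323 235.3488] [336.6319 210.4808]
0.2 0.1 [175.6906 208.7126] [339.5126 181.7757]
0.2 0.2 [168.7719 178.7069] [342.6919 150.094 ]
0.3 0 [148.1132 248.6519] [332.9955 194.1055]
0.3 0.1 [139.6427 221.7826] [335.5113 166.6201]
0.3 0.2 [130.0555 191.3709] [338.2693 136.4896]
[344.5036 120.1438] [178.1245 141.8158]
camera rel [ 0.5526 -0.0092  0.3851]
[116  15 140] [ 90   5 167] [100   5 160]
```

Request:
jog_arm(increments=[{"tx":0,"ty":0,"tz":-10,"wx":0,"wy":0,"wz":-0.125,"gripper":0.7},{"tx":0,"ty":0,"tz":-20,"wx":0,"wy":0,"wz":-0.25,"gripper":0.7},{"tx":0,"ty":0,"tz":-30,"wx":0,"wy":0,"wz":-0.375,"gripper":0.7},{"tx":0,"ty":0,"tz":-40,"wx":0,"wy":0,"wz":-0.5,"gripper":0.7},{"tx":0,"ty":0,"tz":-50,"wx":0,"wy":0,"wz":-0.625,"gripper":0.7}])

```text
time: 9.05
position: [0.4739, -0.034, 0.2744]
tool_rot: [-2.806, -1.41, 0.001]
ft_force: [-0.7, -0.3, 0.2]
grip_width: 0.699
grip_force: 0.0
```

Request:
jog_arm(increments=[{"tx":20,"ty":-3,"tz":0,"wx":0,"wy":0,"wz":-0.125,"gripper":0.7},{"tx":50,"ty":-6,"tz":0,"wx":0,"wy":0,"wz":-0.25,"gripper":0.7},{"tx":85,"ty":-9,"tz":0,"wx":0,"wy":0,"wz":-0.375,"gripper":0.7},{"tx":120,"ty":-12,"tz":0,"wx":0,"wy":0,"wz":-0.5,"gripper":0.7},{"tx":155,"ty":-15,"tz":0,"wx":0,"wy":0,"wz":-0.625,"gripper":0.7}])

```text
time: 9.47
position: [0.556, 0.0999, 0.2742]
tool_rot: [-2.239, -2.204, -0.0]
ft_force: [0.6, -0.3, -0.4]
grip_width: 0.702
grip_force: 0.0
```

```bash
python3 - <<'E'
from h import *
from scipy.spatial.transform import Rotation as R
s=ctrl.get_state();r=R.from_rotvec(s["tool_rot"]).as_matrix();print(s["position"],s["joint_positions"],np.degrees(np.arctan2(r[1,0],r[0,0])))
print("remaining mm",r.T@(np.array([.6146,.1902,.27])-s["position"])*1000)
E
```

```text
[0.55603504 0.09991029 0.27415118] [ 0.47144697  0.1880704  -0.79079969  1.56551213  0.13404555  1.44417968
 -0.34312144] 89.10427390504907
remaining mm [91.19287938 57.14687648  4.17277516]
```

Request:
jog_arm(increments=[{"tx":18,"ty":11,"tz":0,"wx":0,"wy":0,"wz":-0.125,"gripper":0.7},{"tx":40,"ty":24,"tz":0,"wx":0,"wy":0,"wz":-0.25,"gripper":0.7},{"tx":60,"ty":38,"tz":0,"wx":0,"wy":0,"wz":-0.375,"gripper":0.7},{"tx":80,"ty":50,"tz":0,"wx":0,"wy":0,"wz":-0.5,"gripper":0.7},{"tx":91,"ty":57,"tz":0,"wx":0,"wy":0,"wz":-0.625,"gripper":0.7}])

```text
time: 9.88
position: [0.6147, 0.1913, 0.2732]
tool_rot: [-1.447, -2.785, -0.002]
ft_force: [-0.8, 0.1, 0.2]
grip_width: 0.699
grip_force: 0.0
```

Request:
jog_arm(increments=[{"tx":0,"ty":0,"tz":0,"wx":0,"wy":0,"wz":-0.125,"gripper":0.7},{"tx":0,"ty":0,"tz":0,"wx":0,"wy":0,"wz":-0.25,"gripper":0.7},{"tx":0,"ty":0,"tz":0,"wx":0,"wy":0,"wz":-0.375,"gripper":0.7},{"tx":0,"ty":0,"tz":0,"wx":0,"wy":0,"wz":-0.5,"gripper":0.7},{"tx":0,"ty":0,"tz":0,"wx":0,"wy":0,"wz":-0.625,"gripper":0.7}])

```text
time: 10.3
position: [0.6142, 0.1886, 0.2736]
tool_rot: [-0.524, -3.096, -0.001]
ft_force: [1.3, -0.5, -0.5]
grip_width: 0.701
grip_force: 0.0
```

```bash
python3 - <<'E'
from h import *
import pickle
np.set_printoptions(precision=4,suppress=True)
from scipy.spatial.transform import Rotation as R
for _ in range(4): im=vision.get_image("wrist")
pickle.dump(im,open("w6.pkl","wb"))
s=ctrl.get_state();r=R.from_rotvec(s["tool_rot"]).as_matrix();print(s["position"],s["tool_rot"],s["joint_positions"],np.degrees(np.arctan2(r[1,0],r[0,0])))
print("grip px",proj(im,(.6146,.1902,.143)),"tcp",proj(im,[*s["position"][:2],.143]), ray(im,280,210)[0])
print([(np.round(d["bbox"]),round(d["conf"],2)) for d in vision.spot_in("wrist","grip")])
cv2.imwrite("pics/w6.png",cv2.resize(im["color"],None,fx=1.35,fy=1.35))
E
```

```text
[0.6141 0.1884 0.2738] [-0.5395 -3.0937 -0.0005] [ 0.3763  0.4507 -0.9989  1.3654  0.3744  1.5242  0.6332] 160.214963754387
grip px [283.6139 200.6076] tcp [281.8024 200.7563] [0.537  0.2164 0.4356]
[(array([ 60., 148., 314., 229.]), 0.63)]
```

View pics/w6.png

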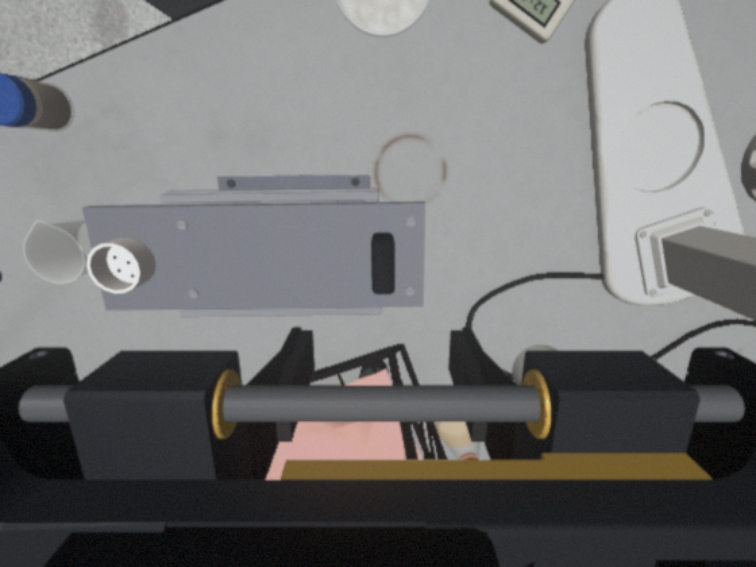

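```bash
python3 - <<'E'
from h import *
import pickle
np.set_printoptions(precision=4,suppress=True)
im=pickle.load(open("w6.pkl","rb"));f=1.35
P={}
for n,p,z in (("grip",(383,263.5),.143),("F1",(84,207),.107),("R1",(424,202),.107),("F2",(107,311),.107),("R2",(424,305),.107),("rim",(117.5,267),.131),("rail1",(163,194),.103),("rail2",(378,190),.103),("post",(665,262),.03)):
    P[n]=onz(im,p[0]/f,p[1]/f,z);print(n,P[n])
for a,b in (("R1","F1"),("R2","F2"),("rail2","rail1"),("grip","rim")):
    d=P[b]-P[a];print(a,b,np.degrees(np.arctan2(d[1],d[0])),np.hypot(*d[:2]))
g=im["color"].max(2)[165:225,268:300]<45
v,u=np.nonzero(g);print(u.min()+268,u.max()+268,v.min()+165,v.max()+165,g.sum())
E
```

```text
grip [0.6092 0.1922 0.143 ]
F1 [ 0.4911 -0.024   0.107 ]
R1 [0.5808 0.2379 0.107 ]
F2 [ 0.5766 -0.0544  0.107 ]
R2 [0.6657 0.2105 0.107 ]
rim [ 0.544  -0.0071  0.131 ]
rail1 [0.5032 0.0395 0.103 ]
rail2 [0.5595 0.2059 0.103 ]
post [0.7355 0.4618 0.03  ]
R1 F1 -108.9095772787456 0.2768653276399628
R2 F2 -108.59142419001387 0.2794969871379983
rail2 rail1 -108.6981613910999 0.17563570364383832
grip rim -108.1119598457908 0.20974663283157416
276 290 174 215 60
```

Request:
jog_arm(increments=[{"tx":3,"ty":2,"tz":30,"wx":0,"wy":0,"wz":-0.018,"gripper":0.7},{"tx":3,"ty":2,"tz":65,"wx":0,"wy":0,"wz":-0.018,"gripper":0.7},{"tx":3,"ty":2,"tz":100,"wx":0,"wy":0,"wz":-0.018,"gripper":0.7},{"tx":3,"ty":2,"tz":130,"wx":0,"wy":0,"wz":-0.018,"gripper":0.7},{"tx":3,"ty":2,"tz":158,"wx":0,"wy":0,"wz":-0.018,"gripper":0.7}])

```text
time: 10.97
position: [0.6114, 0.1908, 0.1144]
tool_rot: [-0.51, -3.099, 0.001]
ft_force: [-0.3, -0.4, 0.6]
grip_width: 0.698
grip_force: 0.0
```

Request:
jog_arm(increments=[{"tx":0,"ty":0,"tz":0,"wx":0,"wy":0,"wz":0,"gripper":0.6},{"tx":0,"ty":0,"tz":0,"wx":0,"wy":0,"wz":0,"gripper":0.5},{"tx":0,"ty":0,"tz":0,"wx":0,"wy":0,"wz":0,"gripper":0.45},{"tx":0,"ty":0,"tz":0,"wx":0,"wy":0,"wz":0,"gripper":0.4},{"tx":0,"ty":0,"tz":0,"wx":0,"wy":0,"wz":0,"gripper":0.35}], grip_force=25)

```text
time: 11.38
position: [0.6131, 0.1919, 0.1188]
tool_rot: [0.507, 3.097, 0.002]
ft_force: [-1.3, 0.3, 0.5]
grip_width: 0.416
grip_force: 0.0
```

Request:
jog_arm(increments=[{"tx":0,"ty":0,"tz":0,"wx":0,"wy":0,"wz":0,"gripper":0.3},{"tx":0,"ty":0,"tz":0,"wx":0,"wy":0,"wz":0,"gripper":0.25},{"tx":0,"ty":0,"tz":0,"wx":0,"wy":0,"wz":0,"gripper":0.2},{"tx":0,"ty":0,"tz":0,"wx":0,"wy":0,"wz":0,"gripper":0.1},{"tx":0,"ty":0,"tz":0,"wx":0,"wy":0,"wz":0,"gripper":0.1}])

```text
time: 11.8
position: [0.6119, 0.1909, 0.1168]
tool_rot: [0.507, 3.1, -0.001]
ft_force: [-1.5, -1.3, 2.3]
grip_width: 0.202
grip_force: 25.0
```

Request:
jog_arm(increments=[{"tx":0,"ty":-4,"tz":0,"wx":0,"wy":0,"wz":0,"gripper":0.1},{"tx":0,"ty":-10,"tz":0.5,"wx":0,"wy":0,"wz":0,"gripper":0.1},{"tx":0,"ty":-17,"tz":0.5,"wx":0,"wy":0,"wz":0,"gripper":0.1},{"tx":0,"ty":-24,"tz":1,"wx":0,"wy":0,"wz":0,"gripper":0.1},{"tx":0,"ty":-30,"tz":1,"wx":0,"wy":0,"wz":0,"gripper":0.1}], grip_force=40)

```text
time: 12.22
position: [0.603, 0.1636, 0.1167]
tool_rot: [0.505, 3.098, 0.004]
ft_force: [2.2, 4.4, 5.6]
grip_width: 0.204
grip_force: 40.0
```

Request:
jog_arm(increments=[{"tx":0,"ty":-6,"tz":0,"wx":0,"wy":0,"wz":0,"gripper":0.1},{"tx":0,"ty":-13,"tz":0,"wx":0,"wy":0,"wz":0,"gripper":0.1},{"tx":0,"ty":-20,"tz":0,"wx":0,"wy":0,"wz":0,"gripper":0.1},{"tx":0,"ty":-26,"tz":0,"wx":0,"wy":0,"wz":0,"gripper":0.1},{"tx":0,"ty":-30,"tz":0,"wx":0,"wy":0,"wz":0,"gripper":0.1}])

```text
time: 12.63
position: [0.5935, 0.1346, 0.1167]
tool_rot: [0.506, 3.098, 0.003]
ft_force: [1.2, 4.6, 5.9]
grip_width: 0.202
grip_force: 40.0
```

Request:
jog_arm(increments=[{"tx":0,"ty":-7,"tz":0,"wx":0,"wy":0,"wz":0,"gripper":0.1},{"tx":0,"ty":-14,"tz":0,"wx":0,"wy":0,"wz":0,"gripper":0.1},{"tx":0,"ty":-21,"tz":0.3,"wx":0,"wy":0,"wz":0,"gripper":0.1},{"tx":0,"ty":-28,"tz":0.5,"wx":0,"wy":0,"wz":0,"gripper":0.1},{"tx":0,"ty":-33,"tz":0.5,"wx":0,"wy":0,"wz":0,"gripper":0.1}])

```text
time: 13.05
position: [0.5835, 0.1042, 0.1168]
tool_rot: [0.505, 3.097, 0.005]
ft_force: [2.1, 6.1, 7.8]
grip_width: 0.205
grip_force: 40.0
```

Request:
jog_arm(increments=[{"tx":0,"ty":0,"tz":0,"wx":0,"wy":0,"wz":0,"gripper":0.1},{"tx":0,"ty":0,"tz":0,"wx":0,"wy":0,"wz":0,"gripper":0.1},{"tx":0,"ty":0,"tz":0,"wx":0,"wy":0,"wz":0,"gripper":0.1},{"tx":0,"ty":0,"tz":0,"wx":0,"wy":0,"wz":0,"gripper":0.1},{"tx":0,"ty":0,"tz":0,"wx":0,"wy":0,"wz":0,"gripper":0.1}])

```text
time: 13.47
position: [0.5832, 0.1031, 0.1167]
tool_rot: [0.507, 3.098, 0.001]
ft_force: [0.8, 2.1, 9.0]
grip_width: 0.205
grip_force: 40.0
```

```bash
python3 - <<'E'
from h import *
import pickle
np.set_printoptions(precision=4,suppress=True)
s=ctrl.get_state();print(s["position"],s["ft_force"],s["torque"],s["time"])
for n in ("scene","side","wrist"):
    im=vision.get_image(n);pickle.dump(im,open(n+"9.pkl","wb"))
    cv2.imwrite(f"pics/{n}9.png",im["color"])
    for t,z in (("crucible_b",.119),("beaker",.035)):
        for d in vision.spot_in(n,t):
            b=d["bbox"];print(n,t,np.round(b),round(d["conf"],2),onz(im,(b[0]+b[2])/2,(b[1]+b[3])/2,z)[:2])
    p=[.5167,-.102]; print("expected rim/mouth px",proj(im,[*p,.119]),proj(im,[*p,.07]))
E
```

```text
[0.5832 0.1031 0.1167] [0.8483 2.0693 8.9604] [ 0.5105 -0.071  -0.0893] 13.4667
scene crucible_b [326. 177. 338. 195.] 0.83 [ 0.5278 -0.2074]
scene crucible_b [296. 196. 312. 212.] 0.58 [ 0.5043 -0.0921]
scene crucible_b [337. 203. 354. 220.] 0.56 [ 0.4202 -0.1655]
scene crucible_b [352. 190. 361. 205.] 0.44 [ 0.4511 -0.2287]
scene beaker [297. 222. 314. 241.] 0.79 [ 0.4877 -0.0875]
expected rim/mouth px [304.4761 200.6267] [303.9214 214.425 ]
side crucible_b [259. 300. 281. 330.] 0.92 [ 0.509  -0.3292]
side crucible_b [262. 226. 285. 246.] 0.68 [ 0.5114 -0.0935]
side crucible_b [272. 330. 296. 357.] 0.67 [ 0.5338 -0.3899]
side beaker [259. 251. 286. 284.] 0.66 [ 0.5085 -0.1055]
expected rim/mouth px [275.8043 237.9947] [275.877  254.8916]
expected rim/mouth px [-77.8062 264.3399] [ -2.7763 233.3527]
```

```bash
python3 - <<'E'
from h import *
import pickle
np.set_printoptions(precision=1,suppress=True)
a=np.linspace(0,6.283,60)
def bb(im,x,y,zs,r):
    P=np.array([proj(im,(x+r*np.cos(t),y+r*np.sin(t),z)) for t in a for z in zs]);return np.r_[P.min(0),P.max(0)]
S=pickle.load(open("scene9.pkl","rb"));D=pickle.load(open("side9.pkl","rb"))
for im in(S,D):
  print(bb(im,.5146,-.1005,(.107,.131),.021),bb(im,.5166,-.102,(0,.07),.028))
  # measured white collar mask near expected
  b=bb(im,.5146,-.1005,(.107,.131),.021).astype(int);c=im["color"][b[1]-8:b[3]+8,b[0]-10:b[2]+10].astype(int)
  print(c.min(2)[::2,::2])
E
```

```text
[296.6 193.  312.4 209.5] [293.6 208.1 314.  239.5]
[[158 158 160 162 161 161 164 162 161 161 163 162 161 161 162 161 161 162]
 [160 161 162 161 163 161 161 161 161 163 160 160 160 161 161 159 161 163]
 [163 162 162 164 163 163 161 161 160 161 161 162 158 160 160 161 160 161]
 [162 163 160 163 161 163 162 161 160 162 161 159 161 160 160 160 162 163]
 [161 158 162 163 162 159 162 164 169 171 169 169 161 159 162 162 159 162]
 [162 162 162 160 159 159 171 179 183 171 165 174 158 159 164 162 160 160]
 [153 152 148 142 134 139 176 165 164 157 143 125 138 171 159 160 163 162]
 [122 121 118 117 116 132 177 168 167 161 145 124 121 164 153 161 161 161]
 [125 117 116 117 118 113 141 188 202 208 202 171 168 149 139 160 160 160]
 [119 117 118 117 117 113 104 134 170 192 187 186 169 138 124 153 160 163]
 [115 116 116 117 115 111 100 117 137 148 158 163 161 131 119 138 159 159]
 [115 118 116 117 118 116 111 120 136 149 158 165 157 128 116 124 151 161]
 [116 118 115 115 116 116 115 126 137 148 154 151 136 116 117 115 136 160]
 [115 114 117 116 118 118 118 118 120 126 121 120 115 117 115 117 123 151
[... 1035 characters left out ...]
  81  85
   83  86]
 [ 98  83  78  82  84  96 105 105 110 111 113 108  96  86  77  79  83  81
   82  83]
 [ 86  83  85  85  82  89 103 102 102  97  88  85  88  81  78  78  78  77
   81  82]
 [ 82  80  80  85  79  85 100 104  99  99  94  85  87  80  83  82  83  83
   83  80]
 [ 84  80  81  83  80  82  91  95 101  92  92  87  85  84  82  82  82  81
   84  71]
 [ 65  71  75  80  80  81  86  83  90  92  87  84  83  84  84  76  81  86
   81  68]
 [ 67  64  62  64  61  68  72  75  83  79  82  83  79  83  82  83  82  79
   67  79]
 [ 90  86  81  70  64  59  64  64  66  66  71  76  78  74  83  83  76  77
   67  95]
 [105 107 107 106  99  89  82  76  70  64  63  60  64  66  68  71  75  67
   78 105]]
```

```bash
python3 -c "
from h import *
print(ctrl.close_job())"
```

```text
the job is handed in; nothing more can be done
None
```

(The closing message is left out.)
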